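Vent the gauge comparator and zero its blue reference module

ROBOT

A 6-joint arm with a two-finger parallel gripper is mounted at the origin on the work surface. World frame = base frame: x ahead of the robot, y to its left, z up, the work surface at z = 0. Lengths are in m, angles in rad, forces in N, time in s.
With the tool pointing down it reaches from about 0.375 to 0.9 m from the base axis. Payload 3.1 kg.
Tool frame: the origin (TCP) lies on the centre line of the jaws, within the pads' length; the fingertips stand 19 mm ahead of it and the grasp point (between the pads) is the TCP; z points along the fingers, y is the line along which they close (so a half turn about z gives the same grasp; the last joint's range is limited). The gripper opens to 85 mm and grips with 20 to 120 N. Pads are 22 mm wide; open, the fingers measure 114 mm over their backs; the gripper's body (76 mm by 85 mm) begins 54 mm behind the grasp point. The pads swing forward as they close: fully open they stand 13 mm farther back than shut.
Start: joints at [1.014, 0.527, 1.433, -0, 1.181, -0.178], TCP at [0.231, 0.581, 0.25] pointing down, gripper open.
Joint ranges: [-3.08, 3.08], [-0.75, 2.2], [0.22, 2.44], [-1.43, 4.57], [0, 2.65], [-2.85, 2.85]. Speed limits (rad/s): [2.79, 2.79, 3.14, 3.14, 3.14, 3.14].

INTERFACE

Orientations are given as a unit quaternion [x, y, z, w].
In Python, from station import manip gives the robot as it stands.
- The arm moves only by the tool servo_tool, never from a script. Its argument "rows" is a list that holds one entry, the list of rows, each a list of 7 numbers: the turn, a rotation vector about the tool's x, y, z in degrees, then the shift along the tool's x, y, z in m, then the gripper command: -1 is shut, 1 is fully open, values between are in proportion. In form: [[[wx, wy, wz, tx, ty, tz, jaw], ...]]. A call has 1 to 8 rows; each row shifts and turns the commanded pose from where the row before left it, along the tool's axes as they then stand; what a row does not reach is not made up. A row lasts 1/12 s, in which the tool goes at most 41.7 mm and 7.16 degrees, less where a joint would pass 70% of its speed; a pose out of reach is approached as far as the arm can. A call is refused whole if a number of a shift passes 0.0417 or a number of a turn 7.16, either way. A call with a gripper value outside its range is refused whole. The fingers move at their own pace and stop on an object; "squeeze" is the grip in N (left out, the last holds). Time passes only in rows, so rows that do not move let the fingers close. It gives the time, the measured TCP pose, the force, the opening and the grip force at its end, in the units of the state.
- manip.sense(): the state, without advancing time (a new reading comes with each control period).
- manip.snapshot(name): name is "side" or "top" or "wrist"; returns the picture (480x640x3 uint8, blue, green, red); there is no depth.
- manip.camera_info(name): a dict with "K" (3x3 intrinsics, pixels), "camera_from_world" (4x4, takes a point from world to camera coordinates). Camera axes: x right, y down, z forward; pixel columns grow to the right and rows downward; lengths in m; the calibration is good to about 2 mm. A picture is of the moment at which its call begins: read the wrist's pose just before it. camera_info takes no time and is no camera call; for the wrist camera it gives the pose at the moment of the call.
- manip.sign_off(): hands the job in; it is judged then, once.
The state is a dict: "t": time; "q": joint angles; "qd": joint speeds; "tau": joint torques, N m; "tcp_pos": TCP position; "tool_rot": TCP orientation; "force": force on the tool from outside, world axes, zero at the start; "ft_torque": the same for the moment, N m; "finger_gap": opening from 0.0 (shut) to 1.0 (fully open); "gripper_force": force on a finger pad.
Only numpy, scipy, OpenCV 4.12 (cv2) and the standard library are available. Lean on these libraries where they do the work, as an engineer would, in place of code of your own. Each camera call takes 0.05 s, during which the arm holds its last target. There are 200 camera calls.

TASK

Zero the blue-ringed reference module on the gauge comparator: first push the yellow vent lever round clockwise to its open stop, so that it points to the front, then reach a fingertip into the blue-ringed well, press the sunken white key fully down without leaning hard on it, keep it down for a good second, and let it spring back. Leave the vent open. Only push and press: nothing is picked up, the red-ringed module's key is not pressed, and the modules and loose things stay where they are.

Things in the scene. Friction and masses are not known exactly. Their poses are not given: they have to be found in the camera images.
- comparator: gauge comparator, dark blue, fixed: 280 mm deep (x), 400 wide (y), level metal deck 96 mm above the bench; origin: centre of its underside, x to its rear, y to its left. On the deck: vent valve at the right, two modules left of it (faces 151 mm above the bench), fittings along the rear up to 168 mm, dial gauge at the left rear corner up to 248 mm. Star handle out of its left side
- vent_lever (a joint): angle in rad of the vent valve's lever: 0 = shut (lever crosswise, pointing to the comparator's right, its -y), 1.571 = fully open, at its stop (lever pointing to the comparator's front, its -x). It opens clockwise seen from above; starts at 0 to 0.5; stays where it is left (friction 0.22 N m, about 3 N at the grip point)
- vent_pivot (a point): the lever's vertical turning axis, at the lever's mid-height, 160 mm above the bench
- vent_grip (a point): point on the middle of the yellow lever's cross-section, 70 mm out from the turning axis, 160 mm above the bench. The yellow sleeve is 12 mm wide and 12 mm tall and runs from 20 to 95 mm out; at least 35 mm of air below it, free all round its sweep from 45 mm out
- blue_key (a joint): travel in m of the blue module's zero key: 0 = up, 0.005 = fully down (about 5 N); springs back when let go
- blue_key_top (a point): centre of the top face of the blue module's zero key: white, 22 mm across, 21 mm below the module's face; moves down with the key
- blue_well (a point): centre of the mouth of the blue module's well, level with the module's face, 151 mm above the bench: a round vertical well 48 mm across and 32 mm deep, circled by a blue ring; the key stands in the middle of its floor
- red_key (a joint): travel in m of the red module's zero key: 0 = up, 0.005 = fully down
- red_well (a point): the same point of the red module, whose well is circled by a red ring; not to be pressed
- blue_module: the blue-ringed reference module: cream box 130 mm deep, 76 mm wide, 55 mm tall, 0.5 to 0.85 kg, standing loose in a bay with 5 mm rails on the deck; the two modules may be in either bay, 90 mm apart. Display on its face behind the well. Origin: centre of its underside; the well is 25 mm forward of it
- red_module: the red-ringed reference module, same shape, in the other bay
- adapter: brass threaded adapter, 31 mm across, 46 mm tall, standing loose on the comparator's deck at its right rear corner; origin: centre of its underside
- plug: steel blanking plug, 30 mm across, 32 mm tall, standing loose on the deck behind the modules; origin: centre of its underside
- test_gauge: dial gauge waiting for test, 100 mm across and 34 mm thick, lying loose face up on the bench to the comparator's right; origin: centre of its underside
- tape_roll: roll of white thread tape, 54 mm across, 14 mm tall, loose on the bench; origin: centre of its underside
- wrench: steel wrench 180 mm long lying loose on the bench in front of the comparator; origin: underside at mid-length
- oil_bottle: clear oil bottle with red cap, 50 mm across, 130 mm tall, loose on the bench to the comparator's left; origin: centre of its underside
- screwdriver: screwdriver 160 mm long lying loose on the bench to the comparator's left; origin: underside at mid-length

How it is judged:
By the outcome, as a careful person would: the job done as asked, in the order asked, and still so for the second after the job is handed in, with the robot touching nothing.
It also fails if it takes over 48 s, if anything falls off the work surface, if the arm or the gripper's body presses on something with over 40 N, if the wrist force passes 120 N, or if a joint passes its speed limit or range.

## Working session

There is one attempt and no reset: what is moved stays moved. The work goes in short steps, Python scripts to look and compute and a tool call to move; the robot and the scene stay as the last step left them, time stands still between calls to the robot, and variables do not carry over. Pictures are saved under pics/ and viewed, at most 10 in all, crops included, and the job is handed in when it is done.

Besides the shell and the picture viewer there is one more tool, called after "Emit:" as name(argument=value, ...) on one line, values as JSON. servo_tool: Moves the arm, as the interface text tells. Its arguments: {"type":"object","properties":{"rows":{"type":"array","items":{"type":"array","items":{"type":"array","items":{"type":"number"}}}},"squeeze":{"type":"number"}},"required":["rows"]}

```bash
mkdir -p pics
cat > h.py <<'E'
import numpy as np, cv2
from station import manip
def ray(name,u,v,z,info=None):
    i=info or manip.camera_info(name);K=np.array(i["K"]);T=np.array(i["camera_from_world"])
    R=T[:3,:3];c=-R.T@T[:3,3];d=R.T@np.linalg.solve(K,[u,v,1.]);return c+d*(z-c[2])/d[2]
def proj(name,p):
    i=manip.camera_info(name);T=np.array(i["camera_from_world"]);q=np.array(i["K"])@(T[:3,:3]@np.array(p)+T[:3,3]);return q[:2]/q[2]
E
python3 - <<'E'
from h import *
for n in("top","side"): cv2.imwrite(f"pics/{n}0.png",manip.snapshot(n))
s=manip.sense();print(s["t"],s["tcp_pos"],s["tool_rot"],s["force"])
for n in("top","side"):
  T=np.array(manip.camera_info(n)["camera_from_world"]);print(n,-T[:3,:3].T@T[:3,3])
E
```

```text
0.1 [0.23020618 0.5804069  0.24942489] [ 1.87781595e-01  9.82210312e-01 -9.24840996e-04 -3.48239389e-04] [-0.09400889  0.04471347 -1.09585284]
top [0.33887179 0.03579756 1.11271377]
side [-0.04479333 -0.49999332  0.69443118]
```

View pics/top0.png

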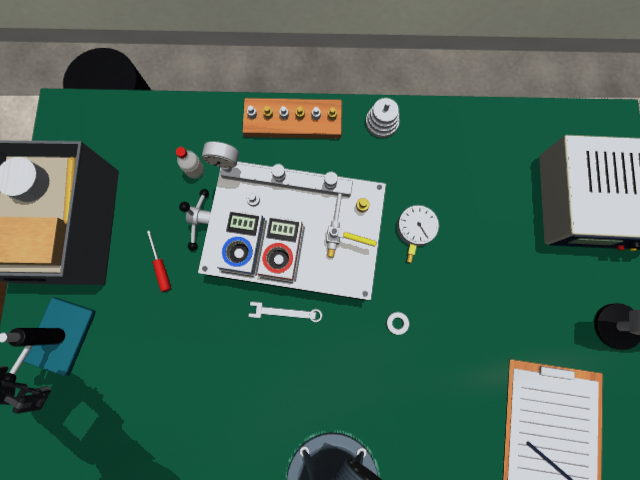

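View pics/side0.png

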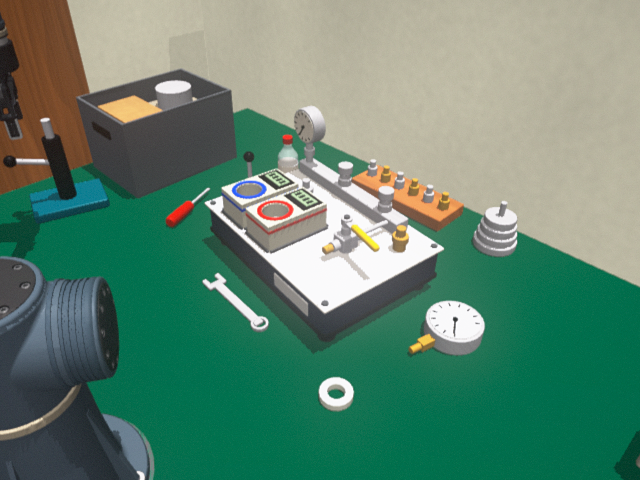

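The top view shows the blue well at about (238,252) in the left bay, the red well at (278,258), and the vent pivot at about (333,235). The yellow lever runs out to (376,242), and the deck's front corners are near (201,270) and (372,298). The side view agrees with this.

Run:
```python
from h import *
im=cv2.imread("pics/top0.png");hsv=cv2.cvtColor(im,cv2.COLOR_BGR2HSV)
def blob(lo,hi,x0,x1,y0,y1):
    m=cv2.inRange(hsv,lo,hi);k=np.zeros_like(m);k[y0:y1,x0:x1]=m[y0:y1,x0:x1];return np.argwhere(k)[:,::-1].astype(np.float32)
b=blob((105,150,80),(130,255,255),215,258,230,275);r=blob((0,150,100),(8,255,255),260,300,238,280)
for n,p in(("blue",b),("red",r)):
    e=cv2.fitEllipse(cv2.convexHull(p));print(n,len(p),e,ray("top",*e[0],.151))
y=blob((22,120,100),(35,255,255),338,382,225,255)
rc=cv2.minAreaRect(y);w=np.array([ray("top",*c,.16) for c in cv2.boxPoints(rc)]);print("lever",len(y),rc,w)
B=ray("top",*cv2.fitEllipse(cv2.convexHull(b))[0],.151);R=ray("top",*cv2.fitEllipse(cv2.convexHull(r))[0],.151)
d=R-B;print(d,np.linalg.norm(d),"yaw of comparator",np.degrees(np.arctan2(d[0],-d[1])))
for u,v in((201,270),(372,298),(385,183)):print(ray("top",u,v,.096))
print("pivot",ray("top",333,233,.16))
```

```text
blue 257 ((236.75601196289062, 251.11219787597656), (28.66115379333496, 29.771263122558594), 69.182861328125) [0.4982493  0.21962144 0.151     ]
red 246 ((276.96392822265625, 258.6454772949219), (28.55494499206543, 32.791996002197266), 22.81608772277832) [0.48344298 0.13099342 0.151     ]
lever 164 ((359.1513977050781, 238.4954071044922), (33.52392578125, 4.884914398193359), 16.699241638183594) [[ 0.53485912 -0.01063967  0.16      ]
 [ 0.54536785 -0.01360953  0.16      ]
 [ 0.52535516 -0.08367604  0.16      ]
 [ 0.51494209 -0.08056142  0.16      ]]
[-0.01480633 -0.08862803  0.        ] 0.08985630106461388 yaw of comparator -9.484328776538462
[0.46185656 0.30945378 0.096     ]
[ 0.40641302 -0.08201885  0.096     ]
[ 0.67947825 -0.11434306  0.096     ]
pivot [0.54116923 0.00995096 0.16      ]
```

Emit:
servo_tool(rows=[[[0, 0, -7.16, 0, 0, -0.015, -1], [0, 0, -7.16, 0, 0, -0.015, -1], [0, 0, -7.16, 0, 0, -0.015, -1], [0, 0, -0.17, 0, 0, -0.005, -1], [0, 0, 0, -0.0157, -0.0343, 0, -1], [0, 0, 0, -0.0157, -0.0343, 0, -1], [0, 0, 0, -0.0157, -0.0343, 0, -1], [0, 0, 0, -0.0157, -0.0343, 0, -1]]])

```text
t: 0.77
tcp_pos: [0.2932, 0.4421, 0.2995]
tool_rot: [0.001, 1.0, -0.001, -0.0]
force: [1.1, -0.5, -0.0]
finger_gap: -0.001
gripper_force: 0.0
```

Emit:
servo_tool(rows=[[[0, 0, 0, -0.0157, -0.0343, 0, -1], [0, 0, 0, -0.0157, -0.0343, 0, -1], [0, 0, 0, -0.0157, -0.0343, 0, -1], [0, 0, 0, -0.0157, -0.0343, 0, -1], [0, 0, 0, -0.0157, -0.0343, 0, -1], [0, 0, 0, -0.0157, -0.0343, 0, -1], [0, 0, 0, -0.0157, -0.0343, 0, -1], [0, 0, 0, -0.0157, -0.0343, 0, -1]]])

```text
t: 1.43
tcp_pos: [0.4189, 0.1675, 0.2999]
tool_rot: [0.002, 1.0, -0.0, -0.0]
force: [1.3, 0.3, -0.0]
finger_gap: 0.001
gripper_force: 0.0
```

Emit:
servo_tool(rows=[[[0, 0, 0, -0.0157, -0.0343, 0, -1], [0, 0, 0, -0.0157, -0.0343, 0, -1], [0, 0, 0, 0, 0, 0, -1], [0, 0, 0, 0, 0, 0, -1]]])

```text
t: 1.77
tcp_pos: [0.4508, 0.099, 0.2997]
tool_rot: [0.004, 1.0, 0.0, -0.001]
force: [-0.2, 0.1, -0.3]
finger_gap: 0.003
gripper_force: 0.0
```

Run:
```python
from h import *
import pickle
i=manip.camera_info("wrist");cv2.imwrite("pics/w1.png",manip.snapshot("wrist"));pickle.dump(i,open("w1.pkl","wb"))
s=manip.sense();print(s["t"],s["tcp_pos"],s["tool_rot"],s["force"],s["finger_gap"])
for p in((.498,.22,.151),(.483,.131,.151),(.546,.008,.16),(.527,-.059,.16)):print(proj("wrist",p))
```

```text
1.8167 [0.44990853 0.10024504 0.29967797] [ 2.19280490e-03  9.99997097e-01  2.90482778e-04 -9.55711372e-04] [ 0.61456812  0.21942733 -0.0124591 ] -0.0012207897529372335
[482.3290841  279.40322867]
[360.94646407 260.92093246]
[194.81260152 344.7510835 ]
[100.70165668 322.70683888]
```

View pics/w1.png

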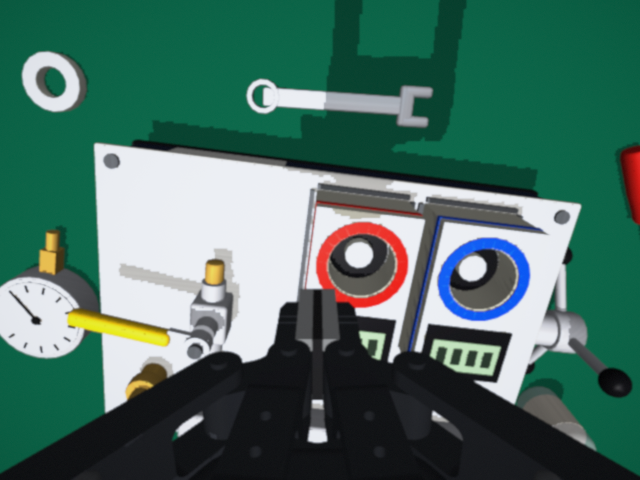

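The wrist view shows the blue ring at about (484,278) with its white key at (472,267), and the red ring at (362,264). The lever runs from (70,318) to (168,338), and its pivot is near (197,350). The brass adapter is at about (145,382).

Run:
```python
from h import *
import pickle
i=pickle.load(open("w1.pkl","rb"));im=cv2.imread("pics/w1.png");hsv=cv2.cvtColor(im,cv2.COLOR_BGR2HSV)
def blob(lo,hi,x0,x1,y0,y1):
    m=cv2.inRange(hsv,lo,hi);k=np.zeros_like(m);k[y0:y1,x0:x1]=m[y0:y1,x0:x1];return np.argwhere(k)[:,::-1].astype(np.float32)
P=[]
for n,p in(("blue",blob((105,150,80),(130,255,255),437,535,233,325)),("red",blob((0,150,100),(8,255,255),314,410,218,312))):
    e=cv2.fitEllipse(cv2.convexHull(p));P.append(ray("wrist",*e[0],.151,i));print(n,e,P[-1])
d=P[1]-P[0];print(np.linalg.norm(d),np.degrees(np.arctan2(d[0],d[1])))
y=blob((25,150,100),(35,255,255),66,172,300,350);rc=cv2.minAreaRect(y)
print(rc,[ray("wrist",*c,.16,i).round(4) for c in cv2.boxPoints(rc)])
print("key",ray("wrist",472,267,.13,i),"adapter",ray("wrist",150,377,.142,i))
for u,v in((95,144),(580,205)):print(ray("wrist",u,v,.096,i))
```

```text
blue ((483.54449462890625, 278.8535461425781), (79.65165710449219, 93.3098373413086), 64.75858306884766) [0.49895125 0.21942091 0.151     ]
red ((361.5817565917969, 264.7052307128906), (84.33890533447266, 91.15731048583984), 74.04486083984375) [0.48708144 0.13014636 0.151     ]
0.0900601924011366 -172.4264554520727
((117.67436218261719, 328.655029296875), (102.41378021240234, 14.566136360168457), 11.659292221069336) [array([ 0.5297, -0.0864,  0.16  ]), array([ 0.518, -0.082,  0.16 ]), array([ 0.5357, -0.0113,  0.16  ]), array([ 0.5479, -0.015 ,  0.16  ])]
key [0.49855605 0.21855866 0.13      ] adapter [ 0.58908144 -0.03977658  0.142     ]
[ 0.40561903 -0.07654549  0.096     ]
[0.45834031 0.31570092 0.096     ]
```

Emit:
servo_tool(rows=[[[0, 0, 0, -0.0175, -0.0288, 0, -1], [0, 0, 0, -0.0175, -0.0288, 0, -1], [0, 0, 0, -0.0175, -0.0288, 0, -1], [0, 0, 0, -0.0175, -0.0288, 0, -1], [0, 0, 0, -0.0175, -0.0288, 0, -1], [0, 0, 0, -0.0175, -0.0288, 0, -1], [0, 0, 0, 0, 0, 0, -1]]])

```text
t: 2.4
tcp_pos: [0.5587, -0.0753, 0.3]
tool_rot: [0.001, 1.0, -0.002, 0.002]
force: [-0.3, -0.2, -0.2]
finger_gap: -0.001
gripper_force: 0.0
```

Emit:
servo_tool(rows=[[[0, 0, 0, 0, 0, 0.035, -1], [0, 0, 0, 0, 0, 0.035, -1], [0, 0, 0, 0, 0, 0.035, -1], [0, 0, 0, 0, 0, 0.0287, -1], [0, 0, 0, 0, 0, 0, -1]]])

```text
t: 2.82
tcp_pos: [0.5506, -0.0685, 0.161]
tool_rot: [-0.001, 1.0, 0.002, -0.007]
force: [-0.4, 1.0, -0.9]
finger_gap: -0.004
gripper_force: 0.0
```

Emit:
servo_tool(rows=[[[0, 0, 0, 0, 0, 0, -1], [0, 0, 0, 0, 0, 0, -1], [0, 0, 0, 0, 0, 0, -1]]])

```text
t: 3.07
tcp_pos: [0.5568, -0.0717, 0.1688]
tool_rot: [-0.0, 1.0, -0.001, 0.002]
force: [1.3, -0.6, 0.7]
finger_gap: 0.002
gripper_force: 0.0
```

Run:
```python
from h import *
s=manip.sense();print(s["tcp_pos"],s["tool_rot"],s["force"])
p=np.array([.555,-.073])
for a in list(range(14,92,6))+[92,95,97.6]:
    f=np.radians(a);d=np.array([-np.sin(f),-np.cos(f)]);n=np.array([np.cos(f),-np.sin(f)])
    off=.006+.011*abs(n[0])+.0145*abs(n[1])
    q=np.array([.5467,.0063])+.075*d+off*n;print(a,q.round(4),"tool x,y",-(q-p)[0].round(4),(q-p)[1].round(4));p=q
```

```text
[ 0.55683425 -0.07172128  0.16884262] [-4.15027165e-04  9.99997468e-01 -6.67698932e-04  2.10867102e-03] [ 1.25745249 -0.57905801  0.66454749]
14 [ 0.5481 -0.0714] tool x,y 0.0069 0.0016
20 [ 0.5411 -0.0715] tool x,y 0.0071 -0.0001
26 [ 0.5338 -0.0709] tool x,y 0.0072 0.0006
32 [ 0.5265 -0.0695] tool x,y 0.0073 0.0014
38 [ 0.5191 -0.0673] tool x,y 0.0074 0.0022
44 [ 0.5119 -0.0643] tool x,y 0.0073 0.003
50 [ 0.5048 -0.0604] tool x,y 0.0071 0.0039
56 [ 0.498  -0.0557] tool x,y 0.0067 0.0048
62 [ 0.4917 -0.0501] tool x,y 0.0063 0.0056
68 [ 0.486  -0.0436] tool x,y 0.0057 0.0064
74 [ 0.4809 -0.0365] tool x,y 0.0051 0.0072
80 [ 0.4767 -0.0286] tool x,y 0.0042 0.0079
86 [ 0.4734 -0.0201] tool x,y 0.0033 0.0085
92 [ 0.471  -0.0119] tool x,y 0.0023 0.0082
95 [ 0.4701 -0.0085] tool x,y 0.0009 0.0035
97.6 [ 0.4695 -0.0054] tool x,y 0.0006 0.0031
```

Emit:
servo_tool(rows=[[[0, 0, 0, 0.007, 0.0016, 0, -1], [0, 0, 0, 0.007, 0, 0, -1], [0, 0, 0, 0.0072, 0.0006, 0, -1], [0, 0, 0, 0.0073, 0.0014, 0, -1], [0, 0, 0, 0.0074, 0.0022, 0, -1], [0, 0, 0, 0.0073, 0.003, 0, -1], [0, 0, 0, 0.0071, 0.0039, 0, -1], [0, 0, 0, 0.0067, 0.0048, 0, -1]]])

```text
t: 3.73
tcp_pos: [0.4981, -0.0548, 0.1668]
tool_rot: [0.0, 1.0, -0.0, 0.001]
force: [4.5, -1.6, 0.2]
finger_gap: 0.001
gripper_force: 1.8
```

Emit:
servo_tool(rows=[[[0, 0, 0, 0.0063, 0.0056, 0, -1], [0, 0, 0, 0.0057, 0.0064, 0, -1], [0, 0, 0, 0.0051, 0.0072, 0, -1], [0, 0, 0, 0.0042, 0.0079, 0, -1], [0, 0, 0, 0.0033, 0.0085, 0, -1], [0, 0, 0, 0.002, 0.006, 0, -1], [0, 0, 0, 0, 0, 0, -1]]])

```text
t: 4.32
tcp_pos: [0.4694, -0.011, 0.1662]
tool_rot: [-0.001, 1.0, 0.001, -0.002]
force: [0.6, -0.3, -0.0]
finger_gap: 0.0
gripper_force: 0.0
```

Emit:
servo_tool(rows=[[[0, 0, 0, 0.001, 0.003, 0, -1], [0, 0, 0, 0.001, 0.003, 0, -1], [0, 0, 0, 0, 0, 0, -1]]])

```text
t: 4.57
tcp_pos: [0.469, -0.0064, 0.1663]
tool_rot: [-0.0, 1.0, 0.0, -0.001]
force: [-0.2, -1.1, 0.7]
finger_gap: 0.003
gripper_force: 0.5
```

Emit:
servo_tool(rows=[[[0, 0, 0, 0, 0.002, 0, -1], [0, 0, 0, 0, 0.001, 0, -1], [0, 0, 0, 0, 0, 0, -1]]])

```text
t: 4.82
tcp_pos: [0.4691, -0.0038, 0.1663]
tool_rot: [-0.0, 1.0, 0.0, -0.001]
force: [-0.2, -2.5, -1.2]
finger_gap: -0.003
gripper_force: 1.2
```

Emit:
servo_tool(rows=[[[0, 0, 0, 0, 0.001, 0, -1], [0, 0, 0, 0, 0.001, 0, -1], [0, 0, 0, 0, 0, 0, -1]]])

```text
t: 5.07
tcp_pos: [0.4692, -0.0018, 0.1664]
tool_rot: [-0.0, 1.0, 0.0, -0.001]
force: [-1.6, -2.5, -1.4]
finger_gap: -0.003
gripper_force: 1.4
```

Emit:
servo_tool(rows=[[[0, 0, 0, 0, 0.001, 0, -1], [0, 0, 0, 0, 0.001, 0, -1], [0, 0, 0, 0, 0, 0, -1]]])

```text
t: 5.32
tcp_pos: [0.4692, -0.0008, 0.1664]
tool_rot: [-0.001, 1.0, -0.001, -0.001]
force: [-2.3, -7.3, -2.0]
finger_gap: -0.001
gripper_force: 3.6
```

Emit:
servo_tool(rows=[[[0, 0, 0, 0, 0.001, 0, -1], [0, 0, 0, 0, 0.0005, 0, -1], [0, 0, 0, 0, 0, 0, -1]]])

```text
t: 5.57
tcp_pos: [0.4693, -0.0005, 0.1665]
tool_rot: [-0.001, 1.0, -0.002, -0.001]
force: [-2.8, -12.3, -2.6]
finger_gap: -0.0
gripper_force: 6.1
```

Emit:
servo_tool(rows=[[[0, 0, 0, 0, -0.01, 0, -1], [0, 0, 0, 0, -0.015, 0, -1], [0, 0, 0, 0, 0, -0.034, -1], [0, 0, 0, 0, 0, -0.04, -1], [0, 0, 0, 0, 0, -0.04, -1], [0, 0, 0, 0, 0, -0.02, -1], [0, 0, 0, 0, 0, 0, -1], [0, 0, 0, 0, 0, 0, -1]]])

```text
t: 6.23
tcp_pos: [0.4706, -0.0232, 0.302]
tool_rot: [0.0, 1.0, 0.0, 0.002]
force: [-1.0, 0.5, 0.4]
finger_gap: -0.001
gripper_force: 0.0
```

Run:
```python
from h import *
i=manip.camera_info("wrist");im=manip.snapshot("wrist");cv2.imwrite("pics/w2.png",im)
hsv=cv2.cvtColor(im,cv2.COLOR_BGR2HSV);m=cv2.inRange(hsv,(25,150,100),(35,255,255))
c=max(cv2.findContours(m,0,1)[0],key=cv2.contourArea);rc=cv2.minAreaRect(c)
w=np.array([ray("wrist",*q,.16,i)[:2] for q in cv2.boxPoints(rc)]);print(rc,w)
s=manip.sense();print(s["t"],s["tcp_pos"],s["force"])
```

```text
((372.85748291015625, 256.39923095703125), (15.238727569580078, 76.81474304199219), 10.823012351989746) [[0.52647947 0.0057202 ]
 [0.46981419 0.01373656]
 [0.4718461  0.02397918]
 [0.52878152 0.01660357]]
6.2833 [ 0.46952351 -0.02299769  0.30055805] [ 0.36873803 -0.05575768 -0.24534215]
```

View pics/w2.png

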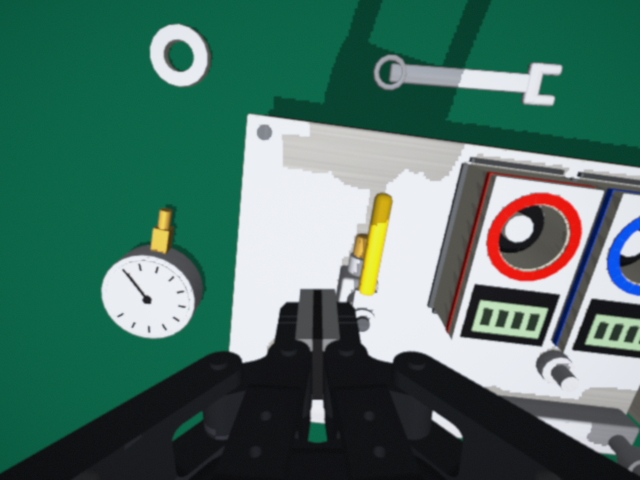

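The wrist view shows the lever running from (368,292) to (383,195). That puts it 7.7° off world -x, which matches the comparator's front direction, so the vent is open at its stop. Next I go to the blue well.

Emit:
servo_tool(rows=[[[0, 0, 0, -0.0042, 0.0347, 0, -1], [0, 0, 0, -0.0042, 0.0347, 0, -1], [0, 0, 0, -0.0042, 0.0347, 0, -1], [0, 0, 0, -0.0042, 0.0347, 0, -1], [0, 0, 0, -0.0042, 0.0347, 0, -1], [0, 0, 0, -0.0042, 0.0347, 0, -1], [0, 0, 0, -0.0042, 0.0347, 0, -1], [0, 0, 0, 0, 0, 0, -1]]])

```text
t: 6.95
tcp_pos: [0.4984, 0.2249, 0.2983]
tool_rot: [-0.003, 1.0, 0.002, -0.002]
force: [0.2, 0.8, -0.0]
finger_gap: 0.004
gripper_force: 0.0
```

Emit:
servo_tool(rows=[[[0, 0, 0, 0, 0, 0.035, -1], [0, 0, 0, 0, 0, 0.035, -1], [0, 0, 0, 0, 0, 0.03, -1], [0, 0, 0, 0, 0, 0.01, -1], [0, 0, 0, 0, 0, 0, -1], [0, 0, 0, 0, 0, 0, -1], [0, 0, 0, 0, 0, 0, -1]]])

```text
t: 7.53
tcp_pos: [0.5003, 0.2194, 0.1918]
tool_rot: [0.0, 1.0, 0.0, 0.001]
force: [-0.2, -0.4, 0.3]
finger_gap: 0.0
gripper_force: 0.0
```

Run:
```python
from h import *
cv2.imwrite("pics/w3.png",manip.snapshot("wrist"))
s=manip.sense();print(s["t"],s["tcp_pos"],s["force"],s["tool_rot"])
```

```text
7.5833 [0.50046232 0.21953221 0.19224552] [-1.1088746  -0.34119503  1.05315212] [1.23038634e-04 9.99998446e-01 4.11967870e-04 1.70946736e-03]
```

View pics/w3.png

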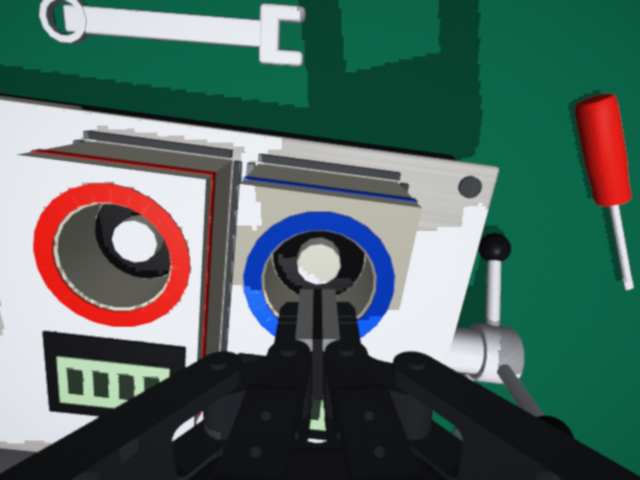

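The ring and key are centred on the fingers, both at column 319, and the tips are 21 mm above the face. I'll descend into the well and then press in small steps.

Emit:
servo_tool(rows=[[[0, 0, 0, 0.001, 0, 0.012, -1], [0, 0, 0, 0, 0, 0.012, -1], [0, 0, 0, 0, 0, 0.009, -1], [0, 0, 0, 0, 0, 0.003, -1], [0, 0, 0, 0, 0, 0, -1], [0, 0, 0, 0, 0, 0, -1]]])

```text
t: 8.08
tcp_pos: [0.4987, 0.2195, 0.1553]
tool_rot: [-0.0, 1.0, 0.0, 0.001]
force: [-0.6, -0.6, 0.2]
finger_gap: 0.001
gripper_force: 0.0
```

Emit:
servo_tool(rows=[[[0, 0, 0, 0, 0, 0.002, -1], [0, 0, 0, 0, 0, 0.002, -1], [0, 0, 0, 0, 0, 0.002, -1], [0, 0, 0, 0, 0, 0.001, -1], [0, 0, 0, 0, 0, 0, -1], [0, 0, 0, 0, 0, 0, -1]]])

```text
t: 8.58
tcp_pos: [0.4984, 0.2195, 0.1479]
tool_rot: [-0.0, 1.0, 0.0, 0.0]
force: [-0.1, -0.5, 1.5]
finger_gap: 0.004
gripper_force: 1.1
```

Emit:
servo_tool(rows=[[[0, 0, 0, 0, 0, 0.001, -1], [0, 0, 0, 0, 0, 0.001, -1], [0, 0, 0, 0, 0, 0, -1]]])

```text
t: 8.83
tcp_pos: [0.4984, 0.2195, 0.1457]
tool_rot: [-0.0, 1.0, 0.0, 0.0]
force: [0.9, 0.3, 3.2]
finger_gap: -0.0
gripper_force: 1.8
```

Emit:
servo_tool(rows=[[[0, 0, 0, 0, 0, 0.001, -1], [0, 0, 0, 0, 0, 0.001, -1], [0, 0, 0, 0, 0, 0, -1]]])

```text
t: 9.08
tcp_pos: [0.4985, 0.2195, 0.1441]
tool_rot: [-0.0, 1.0, 0.0, 0.0]
force: [0.2, -0.7, 6.6]
finger_gap: 0.002
gripper_force: 3.0
```

Emit:
servo_tool(rows=[[[0, 0, 0, 0, 0, 0.0005, -1], [0, 0, 0, 0, 0, 0, -1], [0, 0, 0, 0, 0, 0, -1]]])

```text
t: 9.33
tcp_pos: [0.4984, 0.2195, 0.144]
tool_rot: [-0.0, 1.0, 0.0, 0.001]
force: [-0.4, 0.5, 9.4]
finger_gap: 0.0
gripper_force: 4.6
```

Commanding 0.5 mm more moved the tip only 0.1 mm, and the force rose to 9.4 N. The key is at its stop, so I'll hold it there.

Emit:
servo_tool(rows=[[[0, 0, 0, 0, 0, 0, -1], [0, 0, 0, 0, 0, 0, -1], [0, 0, 0, 0, 0, 0, -1], [0, 0, 0, 0, 0, 0, -1], [0, 0, 0, 0, 0, 0, -1], [0, 0, 0, 0, 0, 0, -1], [0, 0, 0, 0, 0, 0, -1], [0, 0, 0, 0, 0, 0, -1]]])

```text
t: 10.0
tcp_pos: [0.4985, 0.2195, 0.144]
tool_rot: [-0.0, 1.0, 0.0, 0.001]
force: [-2.1, -0.2, 9.2]
finger_gap: -0.001
gripper_force: 4.6
```

Emit:
servo_tool(rows=[[[0, 0, 0, 0, 0, 0, -1], [0, 0, 0, 0, 0, 0, -1], [0, 0, 0, 0, 0, 0, -1], [0, 0, 0, 0, 0, 0, -1], [0, 0, 0, 0, 0, 0, -1], [0, 0, 0, 0, 0, 0, -1], [0, 0, 0, 0, 0, 0, -1], [0, 0, 0, 0, 0, 0, -1]]])

```text
t: 10.67
tcp_pos: [0.4985, 0.2195, 0.144]
tool_rot: [-0.0, 1.0, 0.0, 0.001]
force: [-0.9, -0.6, 9.1]
finger_gap: 0.002
gripper_force: 4.6
```

Emit:
servo_tool(rows=[[[0, 0, 0, 0, 0, -0.004, -1], [0, 0, 0, 0, 0, -0.008, -1], [0, 0, 0, 0, 0, -0.015, -1], [0, 0, 0, 0, 0, -0.03, -1], [0, 0, 0, 0, 0, -0.04, -1], [0, 0, 0, 0, 0, -0.03, -1], [0, 0, 0, 0, 0, 0, -1], [0, 0, 0, 0, 0, 0, -1]]])

```text
t: 11.33
tcp_pos: [0.4986, 0.2196, 0.2719]
tool_rot: [-0.0, 1.0, 0.0, 0.002]
force: [0.0, -0.0, -0.7]
finger_gap: -0.005
gripper_force: 0.0
```

Emit:
servo_tool(rows=[[[0, 0, 0, 0.02, 0, -0.01, -1], [0, 0, 0, 0.03, 0, 0, -1], [0, 0, 0, 0.03, 0, 0, -1], [0, 0, 0, 0, 0, 0, -1], [0, 0, 0, 0, 0, 0, -1], [0, 0, 0, 0, 0, 0, -1]]])

```text
t: 11.83
tcp_pos: [0.418, 0.2193, 0.2793]
tool_rot: [-0.0, 1.0, -0.0, -0.001]
force: [0.9, -0.6, -0.7]
finger_gap: 0.002
gripper_force: 0.0
```

Run:
```python
from h import *
cv2.imwrite("pics/t4.png",manip.snapshot("top")[140:340,130:450].repeat(2,0).repeat(2,1))
s=manip.sense();print(s["t"],s["tcp_pos"],s["force"])
```

```text
11.8833 [0.4187117  0.2193807  0.27944402] [-0.14059035 -0.77064223  0.24614449]
```

View pics/t4.png

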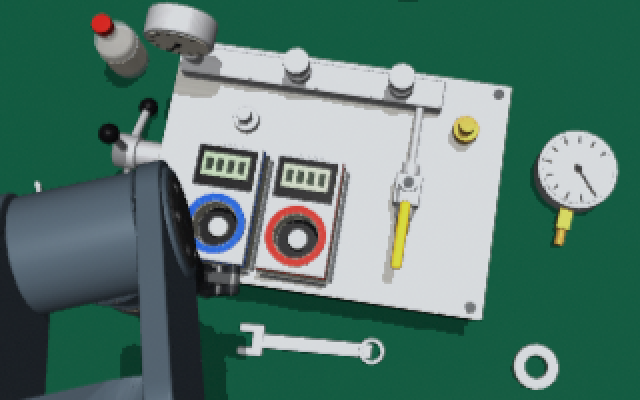

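The final view shows the lever pointing to the front, from (405,205) to (398,267) in the crop. Both modules and the loose things I can see are in place, though the arm hides the screwdriver's spot. The arm is clear of everything.

```bash
python3 -c "
from station import manip
print(manip.sign_off())"
```

```text
the job is handed in; nothing more can be done
None
```

The job is handed in at about 12 s: the vent lever is open at its stop, and the blue key was pressed fully down at about 9 N, held about 1.5 s and released; the red key was not touched.

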